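Jack up the compass plate and hold it

ROBOT

A 6-joint arm with a two-finger parallel gripper is mounted at the origin on the work surface. World frame = base frame: x ahead of the robot, y to its left, z up, the work surface at z = 0. Lengths are in m, angles in rad, forces in N, time in s.
With the tool pointing down it reaches from about 0.425 to 0.95 m from the base axis. Payload 3.5 kg.
Tool frame: the origin (TCP) lies midway between the tips of the shut fingers; the grasp point (between the pads) lies 19 mm behind it; z points along the fingers, y is the line along which they close (so a half turn about z gives the same grasp; the last joint's range is limited). The gripper opens to 85 mm and grips with 20 to 120 N. Pads are 22 mm wide; open, the fingers measure 114 mm over their backs; the gripper's body (76 mm by 85 mm) begins 54 mm behind the grasp point. The pads swing forward as they close: fully open they stand 13 mm farther back than shut.
Start: joints at [-1.339, 0.286, 1.577, -0, 1.279, -0.15], TCP at [0.252, -0.626, 0.231] pointing down, gripper open.
Joint ranges: [-2.77, 2.77], [-0.9, 2.22], [0.21, 2.48], [-1.53, 4.67], [0.24, 2.81], [-2.84, 2.84]. Speed limits (rad/s): [2.79, 2.79, 3.14, 3.14, 3.14, 3.14].

INTERFACE

Orientations are given as a unit quaternion [x, y, z, w].
In Python, from plant import * gives the robot as it stands.
- The arm moves only by the tool move_arm, never from a script. Its argument "moves" is a list of rows, each a list of 3 entries, a list of its own where there are three numbers: the opening, from 0 (shut) to 1 (fully open), then the shift along the tool's x, y, z in m, then the turn, a rotation vector about the tool's x, y, z in rad. A call has exactly 10 rows; each row shifts and turns the commanded pose from where the row before left it, along the tool's axes as they then stand; what a row does not reach is not made up. A row lasts 1/12 s, in which the tool goes at most 41.7 mm and 7.16 degrees, less where a joint would pass 70% of its speed; a pose out of reach is approached as far as the arm can. A call is refused whole if a number of a shift passes 0.0417 or a number of a turn 0.125, either way. A call with a gripper value outside its range is refused whole. The fingers move at their own pace and stop on an object; "grip_force" is the grip in N (left out, the last holds). Time passes only in rows, so rows that do not move let the fingers close, or fill a call up. It gives the time, the measured TCP pose, the force, the opening and the grip force at its end, in the units of the state.
- get_state(): the state, without advancing time (a new reading comes with each control period).
- read_camera(name): name is "scene" or "side" or "wrist"; returns the picture (400x640x3 uint8, red, green, blue); there is no depth.
- camera_params(name): a dict with "fx", "fy", "cx", "cy" (pixels), "rvec" (rotation vector, rad) and "tvec" (3), from world to camera coordinates, as OpenCV has them; the wrist camera has in their place "tool_from_camera" (4x4, takes a point from camera to tool coordinates, whose origin is the TCP and whose axes are the flange's). Camera axes: x right, y down, z forward; pixel columns grow to the right and rows downward; lengths in m; the calibration is good to about 2 mm. A picture is of the moment at which its call begins: read the wrist's pose just before it. camera_params takes no time and is no camera call.
- sign_off(): hands the job in; it is judged then, once.
The state is a dict: "time": time; "qpos": joint angles; "dq": joint speeds; "joint_efforts": joint torques, N m; "eef_pos": TCP position; "tcp_rot": TCP orientation; "contact_force": force on the tool from outside, world axes, zero at the start; "wrist_torque": the same for the moment, N m; "opening": opening from 0.0 (shut) to 1.0 (fully open); "finger_force": force on a finger pad.
Only numpy, scipy, OpenCV 4.12 (cv2) and the standard library are available. Lean on these libraries where they do the work, as an engineer would, in place of code of your own. Each camera call takes 0.05 s, during which the arm holds its last target. There are 200 camera calls.

TASK

Set the little lever jack on the tray shelf with its ball saddle right under the ring-marked lift point of the compass plate's ear, give the handle one full trial stroke (all the way down so the plate lifts, then all the way up again), and then pump it fully down once more and finish while still holding the handle down, so that the plate stays raised for a colleague to slip a shim under it. Only the jack may lift the plate: keep the hand off the compass and its stand, and leave the two jars, the clamp and the stopwatch where they are.

Things in the scene. Friction and masses are not known exactly. Their poses are not given: they have to be found in the camera images.
- bed: Grey painted bed of the compass stand, fixed to the shelf: 220 x 200 x 46 mm (its x, y, z), origin at the centre of its underside. On it lies a hinged aluminium plate (12 mm thick, top 62 mm above the shelf) with a heavy brass compass bowl (164 mm across, top about 158 mm above the shelf, centred on the bed). The plate's ear, 46 mm wide, sticks out 60 mm beyond the bed along the bed's -x; the hinge is at the opposite (+x) edge.
- lift_point (a point): The marked lift point: centre of the flat underside of a round steel pad, 32 mm across, under the ear of the compass plate; with the plate down it is 47 mm above the shelf. It is 150 mm from the bed's centre along the bed's -x, 40 mm out from the bed's edge and 20 mm in from the ear's tip. A raised dark ring, 26 mm across, marks it on the ear's upper face. Its axes are those of the bed when the plate is down. The weight there is about 14 to 22 N.
- plate (a joint): Lift angle of the compass plate about its hinge in rad: 0 = lying down; it grows as the ear is raised (0.04 = lift point 10 mm up). It falls back by its own weight. With the jack handle fully down on its stop it reads about 0.05.
- jack: Small loose lever jack, about 0.8 kg; origin at the centre of the grip, on its underside; z is up, +x points to the saddle end and -x to the handle end. Steel base plate 8 mm thick, 70 mm wide, from 70 mm behind to 90 mm ahead of the origin. Two upright grey cheeks at the origin, from the base to 63 mm up, together 44 mm wide across y (grasp here, closing along y) and 34 mm long along x; the lever is pivoted between them 36 mm up.
- jack_grip (a point): Centre of the jack between its two cheeks, 35 mm above its underside; axes as the jack's.
- saddle (a point): Centre of the steel ball saddle (26 mm across) on the lever's front end, 70 mm ahead of the jack's origin along its +x. With the handle up the ball's top is 36 mm above the jack's underside, so it passes 11 mm below the lift pad; with the handle fully down it is about 25 mm higher, straight up.
- handle_pad (a point): Centre of the upper face of the flat black pad at the end of the jack's handle, 36 mm wide and 50 mm long, 10 mm thick. It lies 155 mm from the lever's pivot; with the handle up it is about 141 mm behind the jack's origin (along -x) and 101 mm above the shelf, sloping up 0.40 rad away from the jack; fully down it is about 155 mm behind and 47 mm above the shelf, nearly level. Its axes turn with the lever.
- jack_lever (a joint): Angle of the jack's lever in rad: 0 = handle up (a spring returns it there when let go), 0.36 = handle fully down on its stop. The saddle meets the lift pad at about 0.16. Pressing the pad down takes about 3 N free and 9 to 15 N with the plate's weight.
- jar_a: Frosted jar with aluminium cap, 64 mm across, 85 mm tall, origin under its centre; leave it alone.
- jar_b: A second jar, the same.
- clamp: Black iron U-shaped theodolite clamp, about 125 x 52 x 66 mm, origin under its centre; leave it alone.
- stopwatch: Steel stopwatch lying flat, 52 mm across, 14 mm thick, origin under its centre; leave it alone.

How it is judged:
By the outcome, as a careful person would: the job done as asked, in the order asked, and still so for the second after the job is handed in, while the arm keeps its last pose, push and grip.
It also fails if it takes over 61 s, if anything falls off the work surface, if the arm or the gripper's body presses on something with over 40 N, if the wrist force passes 120 N, or if a joint passes its speed limit or range.

## Working session

There is one attempt and no reset: what is moved stays moved. The work goes in short steps, Python scripts to look and compute and a tool call to move; the robot and the scene stay as the last step left them, time stands still between calls to the robot, and variables do not carry over. Pictures are saved under pics/ and viewed, at most 10 in all, crops included, and the job is handed in when it is done.

Besides the shell and the picture viewer there is one more tool, called after "Emit:" as name([rows], argument=value, ...), one row to a line, values as JSON. move_arm: Moves the arm, as the interface text tells. Its arguments: {"type":"object","properties":{"moves":{"type":"array"},"grip_force":{"type":"number"}},"required":["moves"]}

```bash
mkdir -p pics; ls
python3 - <<'E'
from plant import *
import cv2
s=get_state();print(s)
for n in ["scene","side","wrist"]:
    cv2.imwrite(f"pics/{n}0.png",read_camera(n)[:,:,::-1]);print(n,camera_params(n))
E
```

```text
pics
{'time': 0.0, 'qpos': array([-1.33900551e+00,  2.87185323e-01,  1.57819389e+00,  1.91021059e-05,
        1.27858144e+00, -1.50002413e-01]), 'dq': array([-1.37001833e-03,  4.09186692e-05,  1.08198973e-03,  1.03136347e-04,
        2.62177408e-05, -1.25641617e-03]), 'joint_efforts': array([ 4.86814497e-04, -4.05977619e+01, -2.92626768e+01, -1.40222010e-04,
        5.77707877e-03,  3.03940723e-06]), 'eef_pos': array([ 0.25137209, -0.62573772,  0.22992492]), 'tcp_rot': array([ 9.81834343e-01,  1.89736452e-01, -3.92700076e-05, -1.18338454e-03]), 'contact_force': array([ 0.20991218, -0.38333573,  0.29295728]), 'wrist_torque': array([ 0.01252958,  0.00867932, -0.01026083]), 'finger_force': 0.0, 'opening': 1.0024278118532528}
scene {'fx': 395.13460397782126, 'fy': 395.13460397782126, 'cx': 327.3112135171482, 'cy': 193.23883189762125, 'rvec': array([ 2.24879634,  0.61702578, -0.24725058]), 'tvec': array([-0.49710044, -0.12778551,  1.21649622])}
side {'fx': 509.62744052783495, 'fy': 509.62744052783495, 'cx': 311.7290475907892, 'cy': 209.5224322569482, 'rvec': array([ 0.175217  , -2.77704248,  1.34609072]), 'tvec': array([0.55309493, 0.1240219 , 1.55670063])}
wrist {'fx': 344.8388597817836, 'fy': 344.8388597817836, 'cx': 320.8874433623628, 'cy': 205.55115527477187, 'tool_from_camera': array([[ 3.07081760e-04, -9.56947727e-01, -2.90260149e-01,
         7.20393003e-02],
       [ 9.99999885e-01,  4.00494961e-04, -2.62423272e-04,
        -1.81150383e-03],
       [ 3.67373081e-04, -2.90260035e-01,  9.56947740e-01,
        -1.42358991e-01],
       [ 0.00000000e+00,  0.00000000e+00,  0.00000000e+00,
         1.00000000e+00]])}
```

View pics/scene0.png

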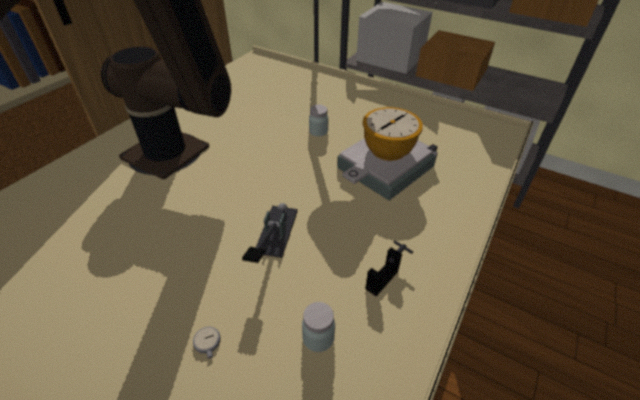

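View pics/side0.png

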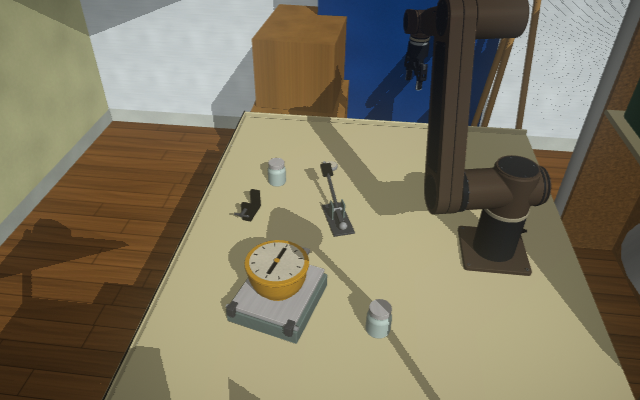

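Scene: jack at about (275,230) with its pad at (254,255), ear ring (353,174), jars (318,120) and (318,327), clamp (385,270), watch (207,340). Side: ball (343,226), pad (327,170), ear near (308,252). I'll enlarge for precise pixels.

Run:
```python
import cv2,numpy as np
a=cv2.imread("pics/scene0.png");b=cv2.imread("pics/side0.png")
def c(im,x,y):
    o=cv2.resize(im[y:y+75,x:x+100],(400,300),interpolation=cv2.INTER_CUBIC)
    o=np.clip(o*1.3,0,255).astype(np.uint8)
    for k in range(0,100,10): cv2.line(o,(4*k,0),(4*k,6 if k%50 else 14),(0,0,255),1)
    for k in range(0,75,10): cv2.line(o,(0,4*k),(6,4*k),(0,0,255),1)
    return o
cv2.imwrite("pics/m0.png",np.vstack([np.hstack([c(a,230,195),c(a,335,105)]),np.hstack([c(b,300,155),c(b,227,235)])]))
```

```text
(no output)
```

View pics/m0.png

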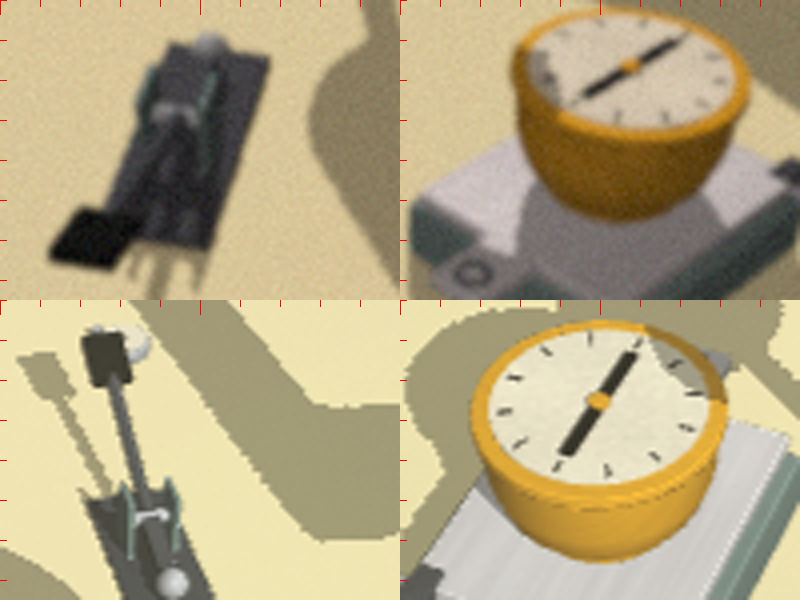

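Montage shows: scene ball (283,206.5), handle pad (254,254.5), ring (353.5,173), compass hub (392.5,121); side ball (343.3,225.8), pad (327,169.5), hub (276.5,260).

```bash
cat > h.py <<'E'
import numpy as np,cv2
from scipy.spatial.transform import Rotation as R
from plant import *
def cam(n,s=None):
    p=camera_params(n);K=np.array([[p['fx'],0,p['cx']],[0,p['fy'],p['cy']],[0,0,1]])
    if n=='wrist':
        s=s or get_state();T=np.eye(4);T[:3,:3]=R.from_quat(s['tcp_rot']).as_matrix();T[:3,3]=s['eef_pos']
        M=np.linalg.inv(T@p['tool_from_camera'])[:3]
    else: M=np.c_[R.from_rotvec(p['rvec']).as_matrix(),p['tvec']]
    return K@M
def tri(P,a,Q,b):
    X=cv2.triangulatePoints(P,Q,np.array(a,float).reshape(2,1),np.array(b,float).reshape(2,1))[:,0];return X[:3]/X[3]
def onz(P,a,z):
    H=np.c_[P[:,:2],P[:,2]*z+P[:,3]];v=np.linalg.solve(H,[*a,1]);return np.r_[v[:2]/v[2],z]
def proj(P,X): v=P@np.r_[X,1];return v[:2]/v[2]
E
python3 - <<'E'
from h import *
np.set_printoptions(precision=4,suppress=True)
A=cam('scene');B=cam('side')
ball=tri(A,(283,206.5),B,(343.25,225.75));pad=tri(A,(254,254.5),B,(327,169.5));piv=tri(A,(273.75,223),B,(337.5,208.75));hub=tri(A,(392.5,121.25),B,(276.5,260))
ring=onz(A,(353.5,173),.064)
print('ball',ball,'pad',pad,'piv',piv,'hub',hub,'ring',ring)
d=ball-pad;print('jack yaw',np.arctan2(d[1],d[0]),'len',np.hypot(*d[:2]))
d=hub-ring;print('bed yaw',np.arctan2(d[1],d[0]),np.hypot(*d[:2]))
u=(ball-pad)[:2];u/=np.hypot(*u);print('origin est',ball[:2]-.07*u,pad[:2]+.141*u)
for n,a,b in [('jarA',(318,109),(379,306)),('jarB',(319,312),(277,163))]: print(n,tri(A,a,B,b))
print('watch',onz(A,(207,340),.012),'clamp',onz(A,(385,275),.03))
print('side ball onz',onz(B,(343.25,225.75),.023),'scene',onz(A,(283,206.5),.023))
print('tool yaw', R.from_quat(get_state()['tcp_rot']).as_matrix())
E
```

```text
ball [ 0.4605 -0.0287  0.0236] pad [ 0.5345 -0.2314  0.0954] piv [ 0.484  -0.097   0.0367] hub [0.6113 0.2877 0.1583] ring [0.5733 0.141  0.064 ]
jack yaw 1.9206326157256568 len 0.2158143484372608
bed yaw 1.3172522944065703 0.15156221419627108
origin est [ 0.4845 -0.0944] [ 0.4862 -0.099 ]
jarA [0.3443 0.3408 0.0841]
jarB [ 0.7135 -0.2687  0.0825]
watch [ 0.5374 -0.3953  0.012 ] clamp [ 0.7743 -0.0925  0.03  ]
side ball onz [ 0.4608 -0.0292  0.023 ] scene [ 0.4596 -0.0282  0.023 ]
tool yaw [[ 0.928   0.3726 -0.0004]
 [ 0.3726 -0.928   0.0018]
 [ 0.0003 -0.0018 -1.    ]]
```

Emit:
move_arm([
  [1,[0.0276,-0.0269,0],[0,0,0]],
  [1,[0.0276,-0.0269,0],[0,0,0]],
  [1,[0.0276,-0.0269,0],[0,0,0]],
  [1,[0.0276,-0.0269,0],[0,0,0]],
  [1,[0.0276,-0.0269,0],[0,0,0]],
  [1,[0.0276,-0.0269,0],[0,0,0]],
  [1,[0.0276,-0.0269,0],[0,0,0]],
  [1,[0.0276,-0.0269,0],[0,0,0]],
  [1,[0.0276,-0.0269,0],[0,0,0]],
  [1,[0.0276,-0.0269,0],[0,0,0]],
])

```text
time: 0.98
eef_pos: [0.4076, -0.272, 0.2311]
tcp_rot: [0.982, 0.19, 0.0, -0.0]
contact_force: [1.8, 0.4, 0.6]
opening: 0.999
finger_force: 0.0
```

Emit:
move_arm([
  [1,[0.0276,-0.0269,0],[0,0,0]],
  [1,[0.0276,-0.0269,0],[0,0,0]],
  [1,[0.0276,-0.0269,0],[0,0,0]],
  [1,[0.0276,-0.0269,0],[0,0,0]],
  [1,[0.0276,-0.0269,0],[0,0,0]],
  [1,[0,0,0],[0,0,-0.12]],
  [1,[0,0,0],[0,0,-0.12]],
  [1,[0,0,0],[0,0,-0.12]],
  [1,[0,0,0],[0,0,-0.12]],
  [1,[0,0,0],[0,0,-0.12]],
])

```text
time: 1.82
eef_pos: [0.4852, -0.0973, 0.231]
tcp_rot: [0.88, 0.474, -0.0, -0.0]
contact_force: [0.4, 0.0, -0.2]
opening: 0.999
finger_force: 0.0
```

Emit:
move_arm([
  [1,[0,0,0],[0,0,-0.12]],
  [1,[0,0,0],[0,0,-0.12]],
  [1,[0,0,0],[0,0,-0.12]],
  [1,[0,0,0],[0,0,-0.12]],
  [1,[0,0,0],[0,0,-0.12]],
  [1,[0,0,0],[0,0,-0.12]],
  [1,[0,0,0],[0,0,-0.12]],
  [1,[0,0,0],[0,0,-0.1]],
  [1,[0,0,0],[0,0,0]],
  [1,[0,0,0],[0,0,0]],
])

```text
time: 2.65
eef_pos: [0.4852, -0.0976, 0.2311]
tcp_rot: [0.574, 0.819, -0.0, -0.0]
contact_force: [0.3, 0.5, 0.2]
opening: 0.999
finger_force: 0.0
```

Run:
```python
from h import *
np.set_printoptions(precision=4,suppress=True)
s=get_state();x=R.from_quat(s['tcp_rot']).as_matrix();print(s['time'],s['eef_pos'],np.arctan2(x[1,0],x[0,0]),x)
P=cam('wrist',s);im=read_camera('wrist')[:,:,::-1].copy();cv2.imwrite('pics/w1raw.png',im)
o=np.array([.485,-.097]);u=np.array([np.cos(1.92),np.sin(1.92)]);
for X in [(*(o+.07*u),.023),(*(o-.141*u),.101),(*o,.036)]:
    q=proj(P,X);print(q);cv2.circle(im,tuple(int(v) for v in q),4,(0,0,255),1)
cv2.imwrite('pics/w1.png',im)
```

```text
2.65 [ 0.4852 -0.0976  0.2311] 1.919176617175623 [[-0.3414  0.9399 -0.0005]
 [ 0.9399  0.3414  0.0002]
 [ 0.0003 -0.0004 -1.    ]]
[322.9352 106.5584]
[323.166  341.8257]
[322.9293 179.593 ]
```

View pics/w1.png

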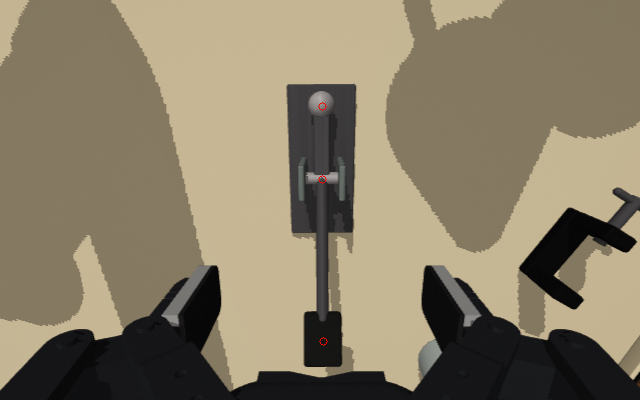

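The wrist view confirms the jack: ball (321,103), pivot (322,178) and pad (323,340) all lie on the predicted marks, so I go down.

Emit:
move_arm([
  [1,[0,0,0.022],[0,0,0]],
  [1,[0,0,0.022],[0,0,0]],
  [1,[0,0,0.022],[0,0,0]],
  [1,[0,0,0.022],[0,0,0]],
  [1,[0,0,0.022],[0,0,0]],
  [1,[0,0,0.022],[0,0,0]],
  [1,[0,0,0.022],[0,0,0]],
  [1,[0,0,0.022],[0,0,0]],
  [1,[0,0,0.022],[0,0,0]],
  [1,[0,0,0.014],[0,0,0]],
])

```text
time: 3.53
eef_pos: [0.4842, -0.0972, 0.0171]
tcp_rot: [0.574, 0.819, -0.0, -0.001]
contact_force: [0.2, 0.5, -0.9]
opening: 1.002
finger_force: 0.0
```

Emit:
move_arm([
  [0.4,[0,0,0],[0,0,0]],
  [0.3,[0,0,0],[0,0,0]],
  [0.2,[0,0,0],[0,0,0]],
  [0.2,[0,0,0],[0,0,0]],
  [0.2,[0,0,0],[0,0,0]],
  [0.2,[0,0,0],[0,0,0]],
  [0.2,[0,0,0],[0,0,0]],
  [0.2,[0,0,0],[0,0,0]],
  [0.2,[0,0,0],[0,0,0]],
  [0.2,[0,0,0],[0,0,0]],
], grip_force=60)

```text
time: 4.37
eef_pos: [0.4864, -0.0982, 0.0209]
tcp_rot: [0.573, 0.82, 0.0, 0.001]
contact_force: [-0.8, 0.0, 6.1]
opening: 0.507
finger_force: 64.4
```

Emit:
move_arm([
  [0.2,[0,0,-0.005],[0,0,0]],
  [0.2,[0,0,-0.01],[0,0,0]],
  [0.2,[0,0,-0.015],[0,0,0]],
  [0.2,[0,0,-0.015],[0,0,0]],
  [0.2,[0.008,0.01,0],[0,0,0]],
  [0.2,[0.01,0.012,0],[0,0,0]],
  [0.2,[0.01,0.012,0],[0,0,0]],
  [0.2,[0.01,0.012,0],[0,0,0]],
  [0.2,[0.01,0.012,0],[0,0,0]],
  [0.2,[0.007,0.009,0],[0,0,0]],
])

```text
time: 5.2
eef_pos: [0.5285, -0.0215, 0.0634]
tcp_rot: [0.573, 0.82, -0.0, -0.001]
contact_force: [0.0, -0.5, -7.2]
opening: 0.504
finger_force: 63.3
```

Emit:
move_arm([
  [0.2,[0,0,0],[0,0,0.06]],
  [0.2,[0,0,0],[0,0,0.08]],
  [0.2,[0,0,0],[0,0,0.08]],
  [0.2,[0,0,0],[0,0,0.08]],
  [0.2,[0,0,0],[0,0,0.08]],
  [0.2,[0,0,0],[0,0,0.08]],
  [0.2,[0,0,0],[0,0,0.08]],
  [0.2,[0,0,0],[0,0,0.062]],
  [0.2,[0,0,0],[0,0,0]],
  [0.2,[0,0,0],[0,0,0]],
])

```text
time: 6.03
eef_pos: [0.5287, -0.0228, 0.0638]
tcp_rot: [0.79, 0.614, -0.0, -0.001]
contact_force: [-0.6, -0.3, -7.5]
opening: 0.508
finger_force: 63.2
```

```bash
cat > w.py <<'E'
import sys
from h import *
np.set_printoptions(precision=4,suppress=True)
s=get_state();x=R.from_quat(s['tcp_rot']).as_matrix();print(s['time'],s['eef_pos'],'yaw',np.arctan2(x[1,0],x[0,0]),'f',s['contact_force'])
a=read_camera('wrist');b=read_camera('scene');c=read_camera('side')
P=cam('wrist',s);np.save('P.npy',P);im=a[:,:,::-1].copy()
q=proj(P,(.5733,.141,.064));print('ring wrist',q,'scene',proj(cam('scene'),(.5733,.141,.064)))
cv2.imwrite(f'pics/w{sys.argv[1]}.png',im);cv2.imwrite(f'pics/sc{sys.argv[1]}.png',b[:,:,::-1]);cv2.imwrite(f'pics/sd{sys.argv[1]}.png',c[:,:,::-1])
E
python3 w.py 2
```

```text
6.0333 [ 0.5287 -0.0228  0.0638] yaw 1.321463475718266 f [-0.6365 -0.3167 -7.5195]
ring wrist [ 338.7143 -216.2737] scene [353.5086 173.0102]
```

View pics/w2.png

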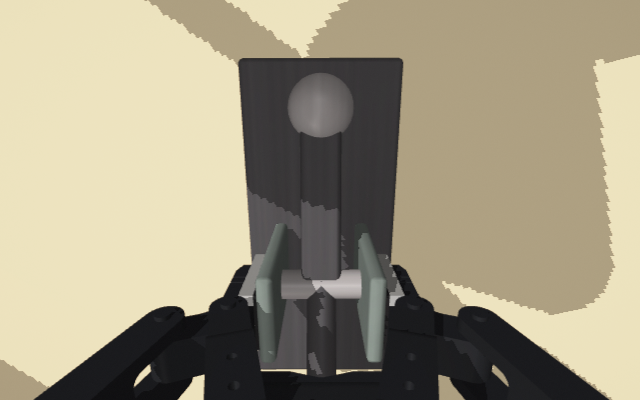

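Wrist: ball at (320.5,105), jack straight in the tool axes and square in the hand.

Run:
```python
from h import *
np.set_printoptions(precision=4,suppress=True)
s=get_state();M=R.from_quat(s['tcp_rot']).as_matrix()
for z in (.064,.066,.068):
    b=onz(np.load('P.npy'),(320.5,105),z);print('ball',b,'in tool',M.T@(b-s['eef_pos']),'need in tool',M.T@(np.array([.5733,.141,z])-b))
```

```text
ball [0.5438 0.0485 0.064 ] in tool [ 0.0728 -0.0034  0.0001] need in tool [ 0.0969  0.0057 -0.    ]
ball [0.5439 0.0485 0.066 ] in tool [ 0.0728 -0.0034 -0.0019] need in tool [ 0.0969  0.0057 -0.    ]
ball [0.5439 0.0485 0.068 ] in tool [ 0.0729 -0.0034 -0.0039] need in tool [ 0.0969  0.0057 -0.    ]
```

Emit:
move_arm([
  [0.2,[0,0.001,0.005],[0,0,0]],
  [0.2,[0,0.001,0.005],[0,0,0]],
  [0.2,[0,0.001,0.005],[0,0,0]],
  [0.2,[0,0.001,0.005],[0,0,0]],
  [0.2,[0,0,0.005],[0,0,0]],
  [0.2,[0,0,0.005],[0,0,0]],
  [0.2,[0,0,0.005],[0,0,0]],
  [0.2,[0,0,0.004],[0,0,0]],
  [0.2,[0,0,0],[0,0,0]],
  [0.2,[0,0,0],[0,0,0]],
])

```text
time: 7.02
eef_pos: [0.533, -0.0239, 0.0249]
tcp_rot: [0.79, 0.613, -0.0, -0.0]
contact_force: [-0.1, 0.6, -6.9]
opening: 0.506
finger_force: 63.2
```

Emit:
move_arm([
  [0.2,[0.008,0,0],[0,0,0]],
  [0.2,[0.012,0,0],[0,0,0]],
  [0.2,[0.012,0,0],[0,0,0]],
  [0.2,[0.012,0,0],[0,0,0]],
  [0.2,[0.012,0,0],[0,0,0]],
  [0.2,[0.012,0,0],[0,0,0]],
  [0.2,[0.012,0,0],[0,0,0]],
  [0.2,[0.01,0,0],[0,0,0]],
  [0.2,[0.007,0,0],[0,0,0]],
  [0.2,[0,0,0],[0,0,0]],
])

```text
time: 7.85
eef_pos: [0.5577, 0.0715, 0.0254]
tcp_rot: [0.79, 0.614, 0.0, -0.0]
contact_force: [-0.8, -0.3, -7.7]
opening: 0.505
finger_force: 63.2
```

```bash
python3 w.py 3
python3 - <<'E'
import cv2,numpy as np
w=cv2.imread('pics/w3.png');a=cv2.imread('pics/sc3.png');b=cv2.imread('pics/sd3.png')
c=lambda im,x,y:cv2.resize(im[y:y+50,x:x+80],(400,250),interpolation=cv2.INTER_CUBIC)
cv2.imwrite('pics/m3.png',np.vstack([cv2.resize(w[:280],(800,350)),np.hstack([c(a,310,155),c(b,270,205)])]))
E
```

```text
7.85 [0.5577 0.0715 0.0254] yaw 1.3214660333934878 f [-0.7694 -0.2661 -7.7002]
ring wrist [323.4363 112.4152] scene [353.5086 173.0102]
```

View pics/m3.png

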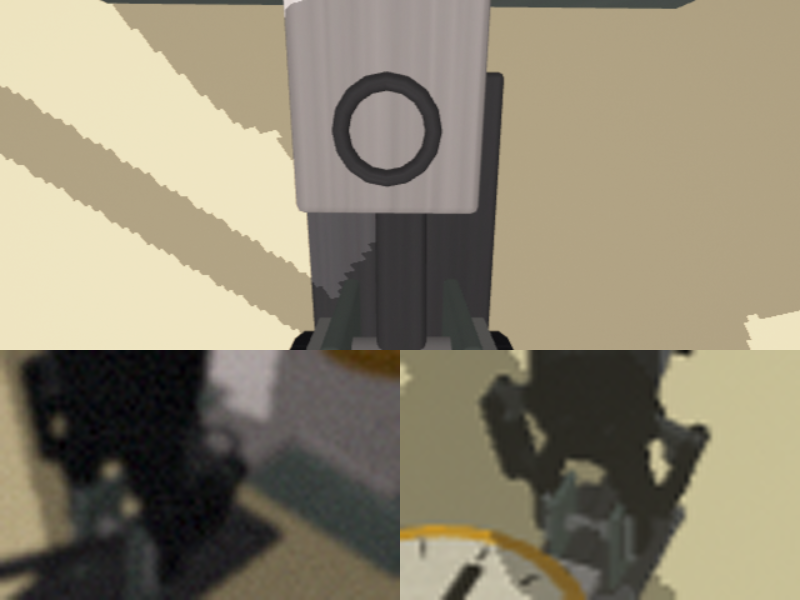

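Wrist: ring centre at (309.6,102.7) while the jack's mid line is near 321, so the jack stands a few mm to the side. Working out the relative correction.

Run:
```python
from h import *
np.set_printoptions(precision=4,suppress=True)
s=get_state();M=R.from_quat(s['tcp_rot']).as_matrix()
im=cv2.imread('pics/w3.png',0)[50:155,255:365]
m=(im<90).astype(np.uint8);n,l,st,c=cv2.connectedComponentsWithStats(m)
for i in range(1,n):
    if st[i,4]>200: print(st[i]+[255,50,0,0,0],c[i]+[255,50])
for z in (.062,.064):
    r=onz(np.load('P.npy'),(309.6,102.7),z);t=M.T@(r-s['eef_pos']);print(r,t,'shift',t[:2]-[.0728,-.0034])
```

```text
[ 266   57   87   92 3234] [309.1259 102.0297]
[0.57   0.1446 0.062 ] [ 0.0757 -0.0062 -0.0368] shift [ 0.0029 -0.0028]
[0.5701 0.1446 0.064 ] [ 0.0757 -0.0061 -0.0388] shift [ 0.0029 -0.0027]
```

Emit:
move_arm([
  [0.2,[0.001,-0.001,0],[0,0,0]],
  [0.2,[0.001,-0.001,0],[0,0,0]],
  [0.2,[0.0005,-0.001,0],[0,0,0]],
  [0.2,[0,0,0],[0,0,0]],
  [0.2,[0,0,0.0015],[0,0,0]],
  [0.2,[0,0,0.0015],[0,0,0]],
  [0.2,[0,0,0.001],[0,0,0]],
  [0.2,[0,0,0.0005],[0,0,0]],
  [0.2,[0,0,0],[0,0,0]],
  [0.2,[0,0,0],[0,0,0]],
])

```text
time: 8.83
eef_pos: [0.5551, 0.0731, 0.021]
tcp_rot: [0.79, 0.613, -0.0, 0.0]
contact_force: [-0.3, -0.4, -4.6]
opening: 0.508
finger_force: 63.5
```

Emit:
move_arm([
  [0.2,[0,0,0.0005],[0,0,0]],
  [0.2,[0,0,0.0005],[0,0,0]],
  [0.2,[0,0,0],[0,0,0]],
  [0.6,[0,0,0],[0,0,0]],
  [0.7,[0,0,-0.001],[0,0,0]],
  [0.8,[0,0,-0.001],[0,0,0]],
  [0.9,[0,0,0],[0,0,0]],
  [1,[0,0,0],[0,0,0]],
  [1,[0,0,0],[0,0,0]],
  [1,[0,0,0],[0,0,0]],
])

```text
time: 9.67
eef_pos: [0.5552, 0.0731, 0.0219]
tcp_rot: [0.79, 0.613, 0.0, 0.0]
contact_force: [1.1, -0.0, -0.0]
opening: 0.996
finger_force: 0.0
```

Emit:
move_arm([
  [1,[0,0,-0.01],[0,0,0]],
  [1,[0,0,-0.02],[0,0,0]],
  [1,[0,0,-0.025],[0,0,0]],
  [1,[0,0,-0.025],[0,0,0]],
  [1,[0,0,-0.025],[0,0,0]],
  [1,[0,0,-0.025],[0,0,0]],
  [1,[0,0,-0.025],[0,0,0]],
  [1,[0,0,-0.025],[0,0,0]],
  [1,[0,0,0],[0,0,0]],
  [1,[0,0,0],[0,0,0]],
])

```text
time: 10.5
eef_pos: [0.5562, 0.0731, 0.2046]
tcp_rot: [0.79, 0.613, 0.002, 0.002]
contact_force: [-0.8, 0.4, -0.9]
opening: 1.001
finger_force: 0.0
```

```bash
python3 w.py 4
```

```text
10.5 [0.5562 0.0731 0.2046] yaw 1.3198736122614823 f [-0.8378  0.4419 -0.8762]
ring wrist [322.9839 106.9461] scene [353.5086 173.0102]
```

View pics/w4.png

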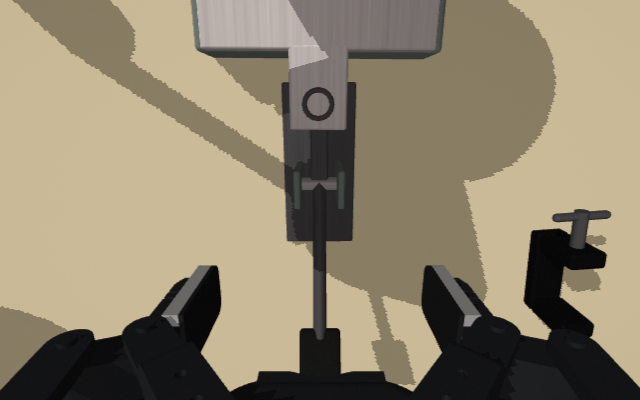

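Ring at (318,103.5), pivot (320,184), base corners (283,82),(355,82),(287,240),(352,240), handle pad about (320,352).

Run:
```python
from h import *
np.set_printoptions(precision=4,suppress=True)
s=get_state();M=R.from_quat(s['tcp_rot']).as_matrix();P=np.load('P.npy')
t=lambda a,z:M.T@(onz(P,a,z)-s['eef_pos'])
print('ring',t((318,103.5),.064),'piv',t((320,184),.036+.004))
f=(t((283,82),.008)+t((355,82),.008))/2;r=(t((287,240),.008)+t((352,240),.008))/2
print('front',f,'rear',r,'ball from base',f+(r-f)*20/160)
A=cam('scene');B=cam('side')
cv2.imwrite('pics/m4.png',np.hstack([cv2.resize(cv2.imread(p)[y:y+75,x:x+80],(400,375),interpolation=cv2.INTER_CUBIC) for p,x,y in (('pics/sc4.png',295,155),('pics/sd4.png',280,180))]))
```

```text
ring [ 0.0731 -0.0018  0.1363] piv [ 0.0025 -0.0001  0.1604]
front [ 0.0919 -0.0008  0.1923] rear [-0.0658 -0.0005  0.1924] ball from base [ 0.0722 -0.0008  0.1923]
```

View pics/m4.png

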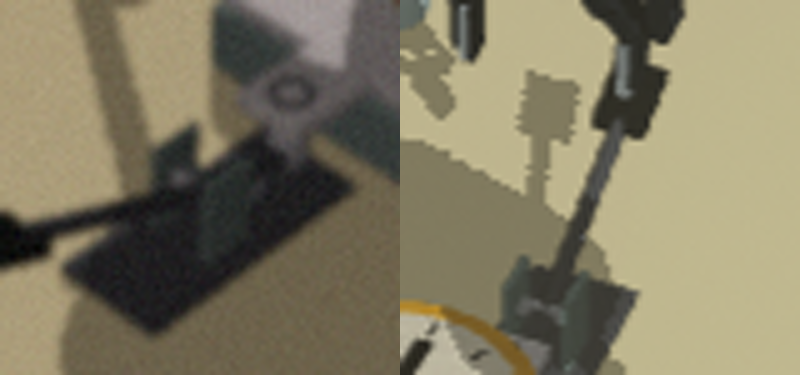

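Ball centre and ring agree within about 1 mm in the wrist view; jack stands squarely under the ear. Now shut the fingers and go over the handle pad.

Emit:
move_arm([
  [0.5,[-0.01,0,0],[0,0,0]],
  [0,[-0.015,0,0],[0,0,0]],
  [0,[-0.018,0,0],[0,0,0]],
  [0,[-0.02,0,0],[0,0,0]],
  [0,[-0.02,0,0],[0,0,0]],
  [0,[-0.02,0,0],[0,0,0]],
  [0,[-0.02,0,0],[0,0,0]],
  [0,[-0.015,0,0],[0,0,0]],
  [0,[-0.005,0,0],[0,0,0]],
  [0,[0,0,0],[0,0,0]],
], grip_force=40)

```text
time: 11.48
eef_pos: [0.5187, -0.0665, 0.2008]
tcp_rot: [0.791, 0.612, -0.001, -0.001]
contact_force: [-0.4, 1.0, -0.6]
opening: -0.001
finger_force: 0.0
```

Emit:
move_arm([
  [0,[0,0,0.012],[0,0,0]],
  [0,[0,0,0.015],[0,0,0]],
  [0,[0,0,0.015],[0,0,0]],
  [0,[0,0,0.015],[0,0,0]],
  [0,[0,0,0.013],[0,0,0]],
  [0,[0,0,0.01],[0,0,0]],
  [0,[0,0,0.006],[0,0,0]],
  [0,[0,0,0],[0,0,0]],
  [0,[0,0,0],[0,0,0]],
  [0,[0,0,0],[0,0,0]],
])

```text
time: 12.32
eef_pos: [0.5202, -0.0654, 0.1166]
tcp_rot: [0.79, 0.613, 0.0, 0.001]
contact_force: [0.2, 0.4, 0.3]
opening: 0.001
finger_force: 0.0
```

```bash
python3 w.py 5
python3 - <<'E'
import cv2,numpy as np
cv2.imwrite('pics/m5.png',np.hstack([cv2.resize(cv2.imread(p)[y:y+100,x:x+80],(400,500),interpolation=cv2.INTER_CUBIC) for p,x,y in (('pics/sc5.png',275,140),('pics/sd5.png',290,170))]))
E
```

```text
12.3167 [ 0.5202 -0.0654  0.1166] yaw 1.3200361338955722 f [0.1962 0.4104 0.3425]
ring wrist [ 327.8106 -240.8862] scene [353.5086 173.0102]
```

View pics/m5.png

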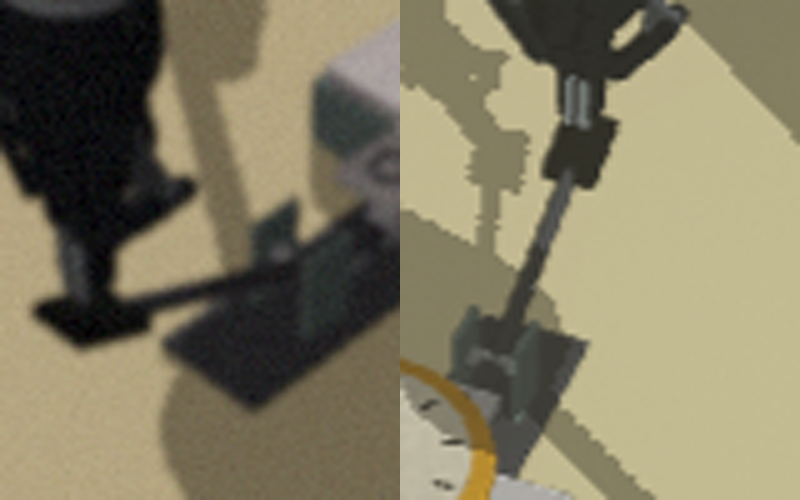

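The shut fingertips stand right over the handle pad. Trial stroke down, following the pad's arc.

Emit:
move_arm([
  [0,[-0.001,0,0.006],[0,0,0]],
  [0,[-0.001,0,0.006],[0,0,0]],
  [0,[-0.001,0,0.006],[0,0,0]],
  [0,[-0.001,0,0.006],[0,0,0]],
  [0,[-0.001,0,0.006],[0,0,0]],
  [0,[-0.001,0,0.005],[0,0,0]],
  [0,[-0.001,0,0.005],[0,0,0]],
  [0,[-0.001,0,0.005],[0,0,0]],
  [0,[-0.001,0,0.005],[0,0,0]],
  [0,[0,0,0.005],[0,0,0]],
])

```text
time: 13.3
eef_pos: [0.5174, -0.0752, 0.0618]
tcp_rot: [0.79, 0.613, -0.001, 0.001]
contact_force: [-4.7, -3.8, 10.3]
opening: -0.0
finger_force: 4.9
```

Emit:
move_arm([
  [0,[-0.0005,0,0.004],[0,0,0]],
  [0,[-0.0005,0,0.004],[0,0,0]],
  [0,[0,0,0.003],[0,0,0]],
  [0,[0,0,0.002],[0,0,0]],
  [0,[0,0,0.001],[0,0,0]],
  [0,[0,0,0],[0,0,0]],
  [0,[0,0,0],[0,0,0]],
  [0,[0,0,0],[0,0,0]],
  [0,[0,0,0],[0,0,0]],
  [0,[0,0,0],[0,0,0]],
])

```text
time: 14.13
eef_pos: [0.5171, -0.0767, 0.0479]
tcp_rot: [0.79, 0.614, -0.001, 0.001]
contact_force: [-4.1, -5.1, 9.3]
opening: 0.005
finger_force: 4.6
```

Emit:
move_arm([
  [0,[-0.0005,0,0.0005],[0,0,0]],
  [0,[-0.0005,0,0.0005],[0,0,0]],
  [0,[0,0,0.0005],[0,0,0]],
  [0,[0,0,0.0005],[0,0,0]],
  [0,[0,0,0.0005],[0,0,0]],
  [0,[0,0,0.0005],[0,0,0]],
  [0,[0,0,0],[0,0,0]],
  [0,[0,0,0],[0,0,0]],
  [0,[0,0,0],[0,0,0]],
  [0,[0,0,0],[0,0,0]],
])

```text
time: 14.97
eef_pos: [0.5174, -0.077, 0.0466]
tcp_rot: [0.79, 0.613, -0.001, 0.0]
contact_force: [-6.0, 0.4, 19.4]
opening: -0.002
finger_force: 9.1
```

```bash
python3 w.py 6
python3 - <<'E'
import cv2,numpy as np
cv2.imwrite('pics/m6.png',np.hstack([cv2.resize(cv2.imread(p)[y:y+100,x:x+80],(400,500),interpolation=cv2.INTER_CUBIC) for p,x,y in (('pics/sc6.png',295,140),('pics/w6.png',280,0))]))
a=cv2.imread('pics/sc6.png',0).astype(int);b=cv2.imread('pics/sc4.png',0).astype(int)
import numpy as np
f=lambda y0,y1,x0,x1:cv2.phaseCorrelate(np.float32(b[y0:y1,x0:x1]),np.float32(a[y0:y1,x0:x1]))
print('compass shift',f(105,160,360,425))
E
```

```text
14.9667 [ 0.5174 -0.077   0.0466] yaw 1.3206280960607493 f [-6.0001  0.375  19.415 ]
ring wrist [ 334.4841 -617.7636] scene [353.5086 173.0102]
compass shift ((0.41179866635457785, -1.0349950811686845), 0.4819424721929762)
```

Handle is on its stop (force rose from 9 to 19 N, z 0.0466). Now all the way up, slowly, until the hand is clear of the pad.

Emit:
move_arm([
  [0,[0,0,-0.002],[0,0,0]],
  [0,[0,0,-0.004],[0,0,0]],
  [0,[0,0,-0.004],[0,0,0]],
  [0,[0.0005,0,-0.004],[0,0,0]],
  [0,[0.0005,0,-0.004],[0,0,0]],
  [0,[0.001,0,-0.004],[0,0,0]],
  [0,[0.001,0,-0.004],[0,0,0]],
  [0,[0.001,0,-0.004],[0,0,0]],
  [0,[0.001,0,-0.004],[0,0,0]],
  [0,[0.001,0,-0.004],[0,0,0]],
])

```text
time: 15.95
eef_pos: [0.5187, -0.0705, 0.0825]
tcp_rot: [0.79, 0.613, 0.0, 0.001]
contact_force: [0.3, -0.7, 2.5]
opening: -0.002
finger_force: 1.0
```

Emit:
move_arm([
  [0,[0.001,0,-0.005],[0,0,0]],
  [0,[0.001,0,-0.005],[0,0,0]],
  [0,[0.001,0,-0.005],[0,0,0]],
  [0,[0.001,0,-0.005],[0,0,0]],
  [0,[0.001,0,-0.005],[0,0,0]],
  [0,[0,0,-0.005],[0,0,0]],
  [0,[0,0,-0.005],[0,0,0]],
  [0,[0,0,-0.005],[0,0,0]],
  [0,[0,0,0],[0,0,0]],
  [0,[0,0,0],[0,0,0]],
])

```text
time: 16.78
eef_pos: [0.5196, -0.0656, 0.1221]
tcp_rot: [0.79, 0.613, 0.0, 0.0]
contact_force: [-0.4, 0.1, -0.1]
opening: -0.003
finger_force: 0.0
```

```bash
python3 w.py 7
python3 - <<'E'
import cv2,numpy as np
cv2.imwrite('pics/m7.png',np.hstack([cv2.resize(cv2.imread(p)[y:y+75,x:x+80],(400,375),interpolation=cv2.INTER_CUBIC) for p,x,y in (('pics/sc7.png',295,155),('pics/sc4.png',295,155))]))
g=lambda n:cv2.imread(f'pics/{n}.png',0).astype(np.float32)
f=lambda p,q,y0,y1,x0,x1:np.round(cv2.phaseCorrelate(np.ascontiguousarray(g(p)[y0:y1,x0:x1]),np.ascontiguousarray(g(q)[y0:y1,x0:x1]),cv2.createHanningWindow((x1-x0,y1-y0),cv2.CV_32F)),2) if 0 else cv2.phaseCorrelate(np.ascontiguousarray(g(p)[y0:y1,x0:x1]),np.ascontiguousarray(g(q)[y0:y1,x0:x1]),cv2.createHanningWindow((x1-x0,y1-y0),cv2.CV_32F))
for p,q in (('sc4','sc6'),('sc4','sc7'),('sc5','sc7')): print(p,q,'compass',f(p,q,100,165,355,430),'cheeks/base',f(p,q,183,230,312,372))
for p,q in (('sd4','sd6'),('sd4','sd7')): print(p,q,'compass',f(p,q,235,300,240,315),'cheeks',f(p,q,225,260,298,328))
E
```

```text
16.7833 [ 0.5196 -0.0656  0.1221] yaw 1.3196985429054051 f [-0.4268  0.0951 -0.1109]
ring wrist [ 328.6051 -229.9088] scene [353.5086 173.0102]
sc4 sc6 compass ((1.892873217771907, -2.9600566441271354), 0.7944212666264286) cheeks/base ((0.1930351617376509, 0.2341013281278208), 0.997734045320087)
sc4 sc7 compass ((0.5182534063267923, 0.07066919173668396), 0.9325137007677997) cheeks/base ((0.16288066043404115, -0.004250991782118518), 1.1853603560063575)
sc5 sc7 compass ((0.40899727628402616, 0.09828223815274839), 0.9138354283792002) cheeks/base ((-0.051581951376064694, 0.06486893570407304), 1.2166472842295966)
sd4 sd6 compass ((-0.5055477492543616, 0.24452192585772536), 0.8631746860786721) cheeks ((0.11088615500284504, 0.09052404390945057), 0.5568909115261502)
sd4 sd7 compass ((0.5135019753287295, -0.008760762542067368), 0.9984463651533481) cheeks ((-0.050771208819268665, -0.1670688364828905), 0.9432883781415445)
```

Trial stroke verified: the compass rose about 3 px in the scene view and came back; the jack didn't shift. Final pump down and hold.

Emit:
move_arm([
  [0,[-0.001,0,0.007],[0,0,0]],
  [0,[-0.001,0,0.007],[0,0,0]],
  [0,[-0.001,0,0.007],[0,0,0]],
  [0,[-0.001,0,0.006],[0,0,0]],
  [0,[-0.001,0,0.006],[0,0,0]],
  [0,[-0.001,0,0.006],[0,0,0]],
  [0,[-0.001,0,0.006],[0,0,0]],
  [0,[-0.001,0,0.005],[0,0,0]],
  [0,[-0.001,0,0.005],[0,0,0]],
  [0,[-0.001,0,0.005],[0,0,0]],
])

```text
time: 17.77
eef_pos: [0.5172, -0.0756, 0.0627]
tcp_rot: [0.79, 0.613, -0.001, 0.0]
contact_force: [-4.4, -1.0, 10.4]
opening: 0.001
finger_force: 4.8
```

Emit:
move_arm([
  [0,[-0.0005,0,0.004],[0,0,0]],
  [0,[-0.0005,0,0.004],[0,0,0]],
  [0,[0,0,0.003],[0,0,0]],
  [0,[0,0,0.002],[0,0,0]],
  [0,[0,0,0.001],[0,0,0]],
  [0,[0,0,0.001],[0,0,0]],
  [0,[0,0,0.001],[0,0,0]],
  [0,[0,0,0.001],[0,0,0]],
  [0,[0,0,0],[0,0,0]],
  [0,[0,0,0],[0,0,0]],
])

```text
time: 18.6
eef_pos: [0.5169, -0.0775, 0.0469]
tcp_rot: [0.79, 0.614, -0.001, 0.0]
contact_force: [-6.9, -2.5, 14.3]
opening: 0.002
finger_force: 7.5
```

Emit:
move_arm([
  [0,[0,0,0],[0,0,0]],
  [0,[0,0,0],[0,0,0]],
  [0,[0,0,0],[0,0,0]],
  [0,[0,0,0],[0,0,0]],
  [0,[0,0,0],[0,0,0]],
  [0,[0,0,0],[0,0,0]],
  [0,[0,0,0],[0,0,0]],
  [0,[0,0,0],[0,0,0]],
  [0,[0,0,0],[0,0,0]],
  [0,[0,0,0],[0,0,0]],
])

```text
time: 19.43
eef_pos: [0.5169, -0.0775, 0.0469]
tcp_rot: [0.79, 0.614, -0.001, 0.001]
contact_force: [-6.7, -3.5, 15.0]
opening: 0.004
finger_force: 7.4
```

```bash
python3 w.py 8
python3 - <<'E'
import cv2,numpy as np
cv2.imwrite('pics/m8.png',np.hstack([cv2.resize(cv2.imread(p)[y:y+140,x:x+100],(400,560),interpolation=cv2.INTER_CUBIC) for p,x,y in (('pics/sc8.png',290,100),('pics/sd8.png',270,160))]))
g=lambda n:cv2.imread(f'pics/{n}.png',0).astype(np.float32)
f=lambda p,q,y0,y1,x0,x1:cv2.phaseCorrelate(np.ascontiguousarray(g(p)[y0:y1,x0:x1]),np.ascontiguousarray(g(q)[y0:y1,x0:x1]),cv2.createHanningWindow((x1-x0,y1-y0),cv2.CV_32F))
for p,q in (('sc4','sc8'),('sc6','sc8')): print(p,q,'compass',f(p,q,100,165,355,430),'cheeks/base',f(p,q,183,230,312,372))
E
```

```text
19.4333 [ 0.5169 -0.0775  0.0469] yaw 1.3210371709389879 f [-6.6558 -3.468  14.993 ]
ring wrist [ 336.3856 -621.8333] scene [353.5086 173.0102]
sc4 sc8 compass ((1.7595546179304407, -3.0426731274971175), 0.7780088481196651) cheeks/base ((0.2574157038760063, 0.23914141507575692), 1.0139948295222387)
sc6 sc8 compass ((0.474429378315385, 0.03427497250680034), 0.9192464242158113) cheeks/base ((0.1797603934611871, -0.03300632433715123), 1.146944190065066)
```

View pics/m8.png

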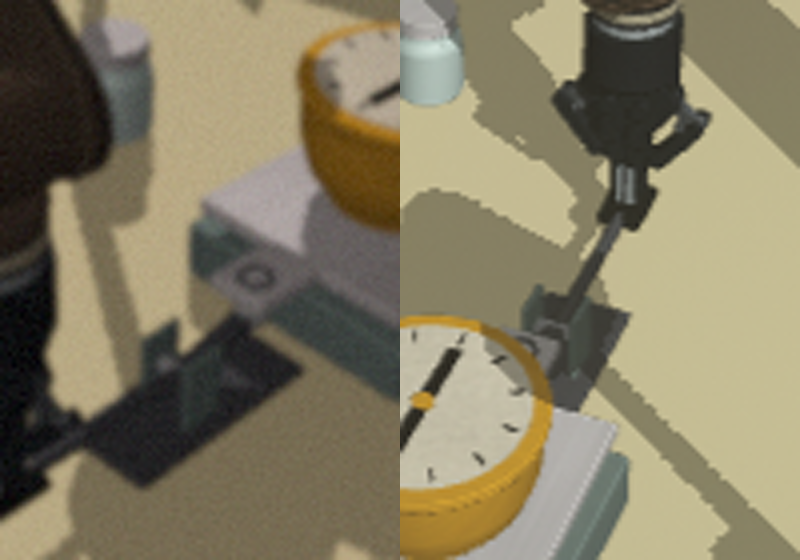

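The plate stands raised off the bed, with the fingers holding the pad down. A touch more push will make sure it is on the stop.

Emit:
move_arm([
  [0,[0,0,0.0005],[0,0,0]],
  [0,[0,0,0.0005],[0,0,0]],
  [0,[0,0,0],[0,0,0]],
  [0,[0,0,0],[0,0,0]],
  [0,[0,0,0],[0,0,0]],
  [0,[0,0,0],[0,0,0]],
  [0,[0,0,0],[0,0,0]],
  [0,[0,0,0],[0,0,0]],
  [0,[0,0,0],[0,0,0]],
  [0,[0,0,0],[0,0,0]],
])

```text
time: 20.42
eef_pos: [0.5172, -0.0775, 0.0466]
tcp_rot: [0.79, 0.614, -0.001, 0.001]
contact_force: [-7.6, -2.5, 18.5]
opening: 0.001
finger_force: 9.1
```

```bash
python3 -c "
from plant import *
print(sign_off())"
```

```text
the job is handed in; nothing more can be done
None
```

The jack's ball is within about 1 mm of the lift point, the trial stroke is done, and I handed the job in at about 20 s with the handle held down on its stop (about 18 N) and the plate raised.

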